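Fold back the bifold door of the desk cupboard

ROBOT

A 6-joint arm with a two-finger parallel gripper is mounted at the origin on the work surface. World frame = base frame: x ahead of the robot, y to its left, z up, the work surface at z = 0. Lengths are in m, angles in rad, forces in N, time in s.
With the tool pointing down it reaches from about 0.275 to 0.825 m from the base axis. Payload 4.9 kg.
Tool frame: the origin (TCP) lies between the finger pads; the fingertips stand arm.nose_length ahead of it and the grasp point (between the pads) lies 3 mm ahead of it (arm.nose_length is the distance from the TCP to the fingertips, in m); z points along the fingers, x is the direction in which the jaws open and shut, and the axes are right-handed (so a half turn about z gives the same grasp; the last joint's range is limited). The gripper opens to 85 mm and grips with 20 to 120 N. Pads are 22 mm wide; open, the fingers measure 114 mm over their backs; the gripper's body (76 mm by 85 mm) begins 54 mm behind the grasp point. The pads swing forward as they close: fully open they stand 13 mm farther back than shut.
Start: joints at [-1.28, 0.326, -0.193, 1.052, 0, 1.437], TCP at [0.227, -0.501, 0.253] pointing down, gripper open.
Joint ranges: [-2.65, 2.65], [-0.97, 1.79], [-1.3, 1.35], [-1.93, 2.1], [-1.47, 1.37], [-3.14, 3.14]. Speed limits (rad/s): [2.57, 2.57, 3.14, 3.14, 3.14, 3.14].

INTERFACE

Orientations are given as a unit quaternion [x, y, z, w].
In Python, from station import monitor, get_image, workorder, arm gives the robot as it stands.
- The arm moves only by the shell command python3 -m inch 'ROWS' [FORCE]. ROWS is JSON, a list of rows, each a list of 5 numbers: the shift along the world's x, y, z in cm, then the turn about the world's z in rad, then the finger opening in cm, from 0 to 8.54. In form: [[x, y, z, yaw, jaw], ...]. A call has exactly 8 rows; each row shifts and turns the pose as measured when the row begins; what a row does not reach is not made up. A row lasts 1/10 s, in which the tool goes at most 50 mm and 8.59 degrees, less where a joint would pass 70% of its speed; a pose out of reach is approached as far as the arm can. A call with a gripper value outside its range is refused whole. The fingers move at their own pace and stop on an object; FORCE is the grip in N (left out, the last holds). Time passes only in rows, so rows that do not move let the fingers close, or fill a call up. It gives the time, the measured TCP pose, the force and the opening at its end, in the units of the state.
- monitor.observe(): the state, without advancing time (a new reading comes with each control period).
- get_image(name): name is "scene" or "top" or "wrist"; returns a dict with "color" (420x560x3 uint8, blue, green, red), "fx", "fy", "cx", "cy" (pixels), "rvec" (rotation vector, rad) and "tvec" (3), from world to camera coordinates, as OpenCV has them. Camera axes: x right, y down, z forward; pixel columns grow to the right and rows downward; lengths in m; the calibration is good to about 2 mm. The wrist camera is an equidistant fisheye: a pixel r from the principal point sees the ray r / f radians off the axis. A picture is of the moment at which its call begins. There is no depth.
- workorder.finish_job(): hands the job in, once; it reports no verdict.
The state is a dict: "t": time; "q": joint angles; "qvel": joint speeds; "effort": joint torques, N m; "ee_pos": TCP position; "orientation": TCP orientation; "ft_force": force on the tool from outside, world axes, zero at the start; "wrist_torque": the same for the moment, N m; "opening": finger opening in m.
Only numpy, scipy, OpenCV 4.12 (cv2) and the standard library are available. Lean on these libraries where they do the work, as an engineer would, in place of code of your own. Each camera call takes 0.05 s, during which the arm holds its last target.

TASK

Open the small bifold cupboard on the study table all the way: pull it by its bar handle so that both panels fold along the track, and bring it fully home until it snaps into its hold-open catch and stays there by itself. The bookcase beside it leaves no room for a hand on the handle at the end, so finish by pressing on the other panel if need be. Do not shove the bookcase, and leave the jar, eraser and pencil where they are.

Things in the scene. Friction and masses are not known exactly. Their poses are not given: they have to be found in the camera images.
- cupboard: Fixed maple desk cupboard, open at the back, 316 mm wide, 225 high, 170 deep. Origin: on the table under the middle of the door line. x points from the door into the cupboard (door faces -x), y left as seen facing the door, z up. Door line: plane x = 0, aluminium track along its foot. Bifold door of two wooden panels, 140 mm wide, 14 thick, z 30 to 225 mm, back faces on x = 0 when shut.
- jamb_panel: Panel next to the bookcase; carries the handle. Origin: on its upright pivot at table height (cupboard 0, +140 mm). Extends 140 mm along its own -y; front face at own x = -14 mm. Fold angle q = its turn about -z: 0 shut, 1.45 rad at the stop; starts at 0 to 0.12. Its free edge (the fold) stands at cupboard (-140 sin q, 140 - 140 cos q) mm: pulled to -x it comes out.
- handle: Upright round steel bar, 10 mm thick, on the jamb panel's front, 90 mm from the pivot, axis 34 mm off the face (48 off the back face). Origin: on the bar's axis, 187 mm above the table, 23 mm below its free top end; the bar goes 77 mm further down. Two 8 mm posts join it to the panel 39 and 67 mm below the origin. Axes turn with the jamb panel (-q about z); x points into the panel.
- lead_panel: Panel whose far edge runs in the track. Origin: on the fold line at table height; extends 140 mm along its own -y, front face at own x = -14 mm, back face x = 0. Axes as the cupboard's when shut, turned +q about z when folded. Pressed to cupboard +y on its front face it folds on: about 1 N at its middle, some 6 N over the catch at the end.
- lead_edge (a point): Track end of the lead panel, back face, 26 mm above the table: at cupboard (0, 140 - 280 cos q) mm. The door stays where left up to q = 1.35 (friction under 3 N at the handle); then a steel nose on this edge meets the catch's spring ball: pressing over it takes about 6 N at mid lead panel. Let go before q = 1.41 it is pushed back to about 1.36; past that it snaps to the stop at 1.45 and is held.
- track_home (a point): Point on the door line where lead_edge stands when the door is snapped fully home (cupboard y = +106 mm, 26 mm above the table). The ball of the catch sits 11 mm before it.
- bookcase: Fixed wooden bookcase with books, 120 mm wide (y), 350 mm deep, 320 mm high, axes as the cupboard's. Origin: centre of its underside; its near side stands 44 mm beyond the door's pivot (cupboard y = 184 mm) and it reaches 185 mm in front of the door line. With the door home the handle is 2 mm from it: no room for a gripper.
- jar: Bystander: glass jar with metal twist cap, 68 mm across, 100 mm high; origin centre of underside.
- eraser: Bystander: white eraser 55 x 24 x 13 mm, long in x; origin centre of underside.
- pencil: Bystander: red pencil lying along its x, 168 mm long, 7.5 mm thick; origin on its underside, 75 mm from the blunt end.

How it is judged:
On the way:
1. the door is pulled by its handle until the track edge has run 35 mm or so along the track (within 212 mm of home) with the fingers still on the handle (contact force between the fingers and handle above 0.5 N and horizontal distance between lead_edge and track_home below 0.212 m), for 0.1 s.
At the end, for the whole second after the job is handed in: The door is folded fully home: its track edge within 6 mm of the home point and at rest, held by the catch with nothing touching it; jar, eraser and pencil within 30 mm of where they began (horizontal distance between lead_edge and track_home below 0.006 m and linear speed of lead_panel below 0.02 m/s and distance of each of jar, eraser, pencil from where it was at the start of the episode below 0.03 m).
It fails at once if the robot shoves the bookcase with more than 20 N (contact force between any of the arm, the fingers and bookcase above 20 N).
It fails at once if the jar is knocked over (angle between jar's own z axis and vertical above 0.5 rad).
It also fails if it takes over 51 s, if anything falls off the work surface, if the arm or the gripper's body presses on something with over 40 N, if the wrist force passes 120 N, or if a joint passes its speed limit or range.

## Working session

There is one attempt and no reset: what is moved stays moved. The work goes in short steps, Python scripts to look and compute and a shell command to move; the robot and the scene stay as the last step left them, time stands still between calls to the robot, and variables do not carry over. Pictures are saved under pics/ and viewed, and the job is handed in when it is done.

```bash
mkdir -p pics; ls; cat > h.py <<'E'
import numpy as np,cv2
from station import monitor,get_image,workorder,arm
def snap(n,f):
    im=get_image(n); cv2.imwrite('pics/'+f+'.png',im['color'])
    np.savez('pics/'+f+'.npz',**im); return im
def ray(im,u,v):
    R=cv2.Rodrigues(np.array(im['rvec'],float).ravel())[0];t=np.array(im['tvec'],float).ravel()
    d=np.array([(u-im['cx'])/im['fx'],(v-im['cy'])/im['fy'],1.])
    return -R.T@t, R.T@d
def atz(im,u,v,z):
    c,d=ray(im,u,v); return c+d*(z-c[2])/d[2]
def proj(im,P):
    return cv2.projectPoints(np.array(P,float).reshape(-1,3),np.array(im['rvec'],float),np.array(im['tvec'],float),np.array([[im['fx'],0,im['cx']],[0,im['fy'],im['cy']],[0,0,1.]]),None)[0].reshape(-1,2)
def tri(o):
    A=np.zeros((3,3));b=np.zeros(3)
    for im,u,v in o:
        c,d=ray(im,u,v);d=d/np.linalg.norm(d);M=np.eye(3)-np.outer(d,d);A+=M;b+=M@c
    return np.linalg.solve(A,b)
E
python3 - <<'E'
from h import *
for n in('scene','top','wrist'):
    im=snap(n,n+'0'); print(n,im['fx'],im['cx'],im['cy'],np.round(ray(im,im['cx'],im['cy']),3).tolist())
print(monitor.observe(),arm.nose_length)
E
```

```text
pics
scene 420.9131610493214 286.5586776355703 214.80945027084198 [[0.358, 0.055, 0.885], [0.306, -0.035, -0.951]]
top 396.8129595322907 284.09250923570806 202.9817242867356 [[0.466, 0.004, 1.114], [0.132, 0.03, -0.991]]
wrist 325.19226210127806 281.0417014093125 214.5344455292857 [[0.302, -0.466, 0.373], [-0.298, -0.133, -0.945]]
{'t': 0.15, 'q': array([-1.28021587e+00,  3.26791987e-01, -1.93373870e-01,  1.05199407e+00,
        1.82719648e-05,  1.43660061e+00]), 'qvel': array([ 0.00053543, -0.00308505,  0.00355281, -0.00075174, -0.0005632 ,
       -0.00023089]), 'effort': array([ 1.36746254e-03, -4.43701601e+01,  2.62665653e+01,  1.04120054e-02,
       -7.37123378e-05,  1.01677523e-05]), 'ee_pos': array([ 0.22655976, -0.50070686,  0.25266422]), 'orientation': array([ 8.40272631e-01, -5.42163666e-01, -5.12356686e-04, -4.49920091e-04]), 'ft_force': array([ 0.6406266 , -0.15789229,  0.22211211]), 'wrist_torque': array([0.01205987, 0.01350283, 0.03684175]), 'opening': 0.08518304438905125} 0.022
```

View pics/scene0.png

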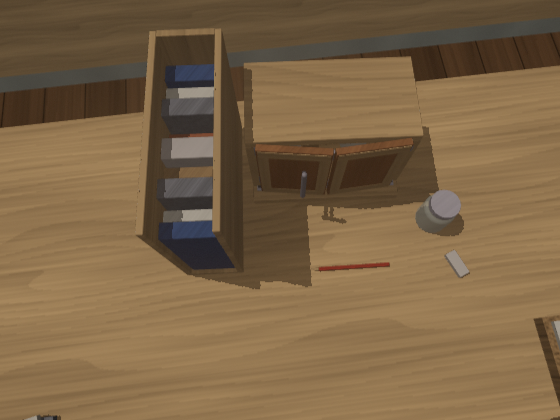

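View pics/top0.png

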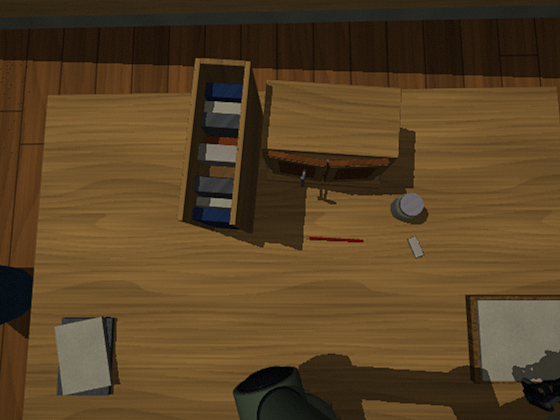

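View pics/wrist0.png

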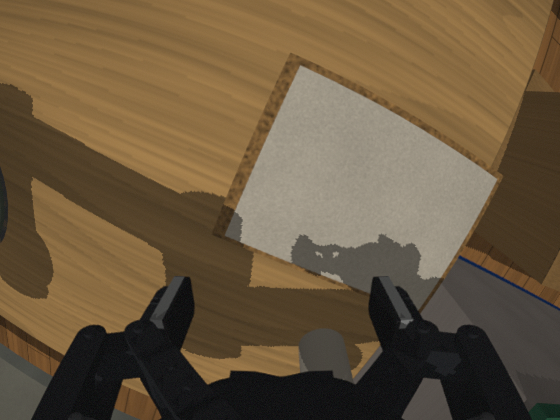

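The scene view shows the cupboard top's front edge (about (252,137) to (420,137)), the handle bar near (304,185), the bookcase on its left, the jar at (441,207), the eraser at (457,263) and the pencil at (354,267). I'll enlarge the door area.

```bash
python3 - <<'E'
import cv2
a=cv2.imread('pics/scene0.png')[45:220,230:430]; cv2.imwrite('pics/c1.png',cv2.convertScaleAbs(cv2.resize(a,(800,600),interpolation=cv2.INTER_CUBIC)[:600] if 0 else cv2.resize(a,None,fx=3.4,fy=3.4,interpolation=2),alpha=1.6))
a=cv2.imread('pics/top0.png')[70:220,240:420]; cv2.imwrite('pics/c2.png',cv2.convertScaleAbs(cv2.resize(a,None,fx=4,fy=4,interpolation=2),alpha=1.8))
E
```

```text
(no output)
```

View pics/c1.png

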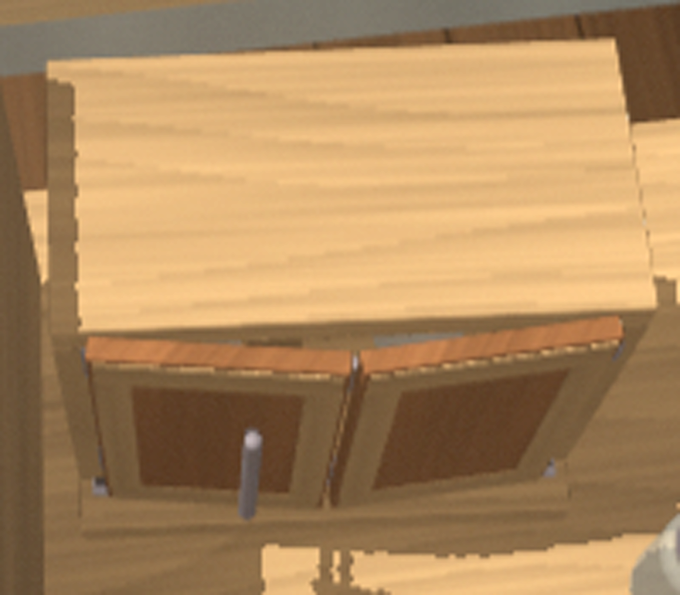

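View pics/c2.png

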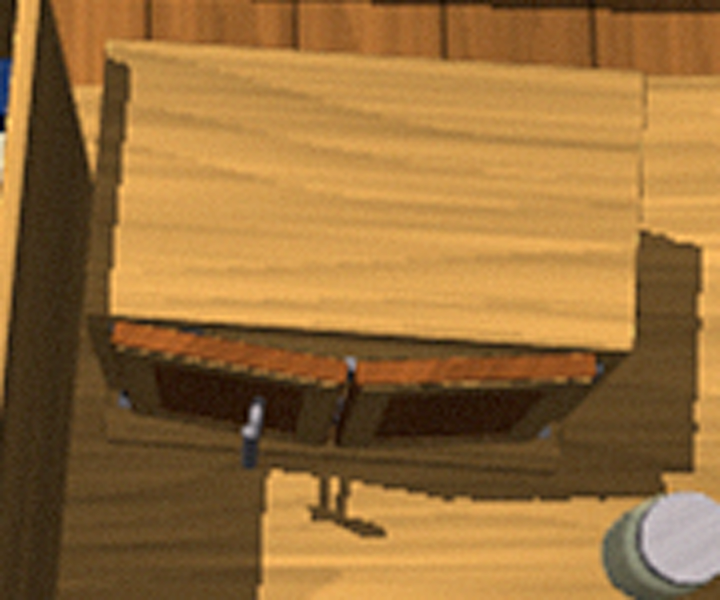

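```bash
python3 - <<'E'
from h import *
s=dict(np.load('pics/scene0.npz'));t=dict(np.load('pics/top0.npz'))
S=lambda x,y:(s,230+x/3.4,45+y/3.4)
T=lambda x,y:(t,240+x/4,70+y/4)
o=[]
for n,a,b in [('FL',(50,335),(90,317)),('FR',(655,305),(632,352)),('BL',(47,62),(106,43)),('BR',(615,39),(643,72)),('handle',(254,437),(257,403)),('panelPivot',(87,360),(111,343)),('leadend',(621,343),(598,378)),('fold',(355,355),(350,362))]:
    print(n,np.round(tri([S(*a),T(*b)]),4)); 
    print('   ',np.round(atz(*S(*a),.225),4),np.round(atz(*T(*b),.225),4))
for n,(u,v) in dict(penL=(318,269),penR=(390,265),er=(457,263)).items(): print(n,np.round(atz(s,u,v,.005),3))
print(np.round(atz(s,443,202,.1),3),np.round(atz(t,410,204,.1),3))
print('bookcase',np.round(atz(s,145,237,.32),3),np.round(atz(s,217,238,.32),3),np.round(atz(t,183,220,.32),3),np.round(atz(t,234,228,.32),3))
E
```

```text
FL [0.7117 0.0838 0.2208]
    [0.71   0.0863 0.225 ] [0.71   0.0807 0.225 ]
FR [ 0.687  -0.2275  0.2233]
    [ 0.687  -0.2253  0.225 ] [ 0.6857 -0.2285  0.225 ]
BL [0.876  0.0718 0.2254]
    [0.8764 0.0719 0.225 ] [0.8762 0.0717 0.225 ]
BR [ 0.8555 -0.2435  0.2186]
    [ 0.8508 -0.2405  0.225 ] [ 0.8526 -0.2418  0.225 ]
handle [ 0.6764 -0.0174  0.1408]
    [ 0.6403 -0.0097  0.225 ] [ 0.6584 -0.015   0.225 ]
panelPivot [0.6956 0.0689 0.2206]
    [0.6934 0.0689 0.225 ] [0.6945 0.0685 0.225 ]
leadend [ 0.6759 -0.2118  0.2062]
    [ 0.6679 -0.2031  0.225 ] [ 0.6708 -0.2087  0.225 ]
fold [ 0.6847 -0.0694  0.2125]
    [ 0.6787 -0.0671  0.225 ] [ 0.6817 -0.0684  0.225 ]
penL [ 0.514 -0.028  0.005]
penR [ 0.503 -0.181  0.005]
er [ 0.489 -0.322  0.005]
[ 0.598 -0.285  0.1  ] [ 0.596 -0.287  0.1  ]
bookcase [0.533 0.233 0.32 ] [0.519 0.134 0.32 ] [0.539 0.233 0.32 ] [0.522 0.129 0.32 ]
```

```bash
cat >> h.py <<'E'
YAW=-0.078; C0=np.array([0.699,-0.072])
def cup(x,y,z=0):
    c,s=np.cos(YAW),np.sin(YAW); return np.array([C0[0]+c*x-s*y,C0[1]+s*x+c*y,z])
def jamb(q,x,y,z=0):
    return cup(x*np.cos(q)+y*np.sin(q),.14-x*np.sin(q)+y*np.cos(q),z)
def lead(q,x,y,z=0):
    return cup(-.14*np.sin(q)+x*np.cos(q)-y*np.sin(q),.14-.14*np.cos(q)+x*np.sin(q)+y*np.cos(q),z)
def over(im,q,f,k,box):
    a=cv2.convertScaleAbs(im['color'],alpha=1.7); x0,y0,x1,y1=box
    a=cv2.resize(a[y0:y1,x0:x1],None,fx=k,fy=k,interpolation=2)
    L=[]
    for g in(jamb,lead):
        for z in(.03,.225):
            r=[g(q,0,0,z),g(q,-.014,0,z),g(q,-.014,-.14,z),g(q,0,-.14,z)]; L+=[(r[i],r[(i+1)%4],(0,255,0)) for i in range(4)]
    L+=[(jamb(q,-.048,-.09,.21),jamb(q,-.048,-.09,.11),(0,0,255))]
    r=[cup(0,.158,.225),cup(0,-.158,.225),cup(.17,-.158,.225),cup(.17,.158,.225)];L+=[(r[i],r[(i+1)%4],(255,0,0)) for i in range(4)]
    r=[cup(0,.184,.32),cup(-.185,.184,.32),cup(-.185,.304,.32),cup(.165,.304,.32),cup(.165,.184,.32)];L+=[(r[i],r[(i+1)%5],(255,255,0)) for i in range(5)]
    for A,B,c in L:
        p=(proj(im,[A,B])-[x0,y0])*k; cv2.line(a,tuple(int(v) for v in p[0]),tuple(int(v) for v in p[1]),c,1,cv2.LINE_AA)
    cv2.imwrite('pics/'+f+'.png',a)
E
python3 - <<'E'
from h import *
s=dict(np.load('pics/scene0.npz'));t=dict(np.load('pics/top0.npz'))
over(s,.1,'o1',3,(130,50,380,245)); over(t,.1,'o2',4,(225,70,415,210))
E
```

```text
(no output)
```

View pics/o1.png

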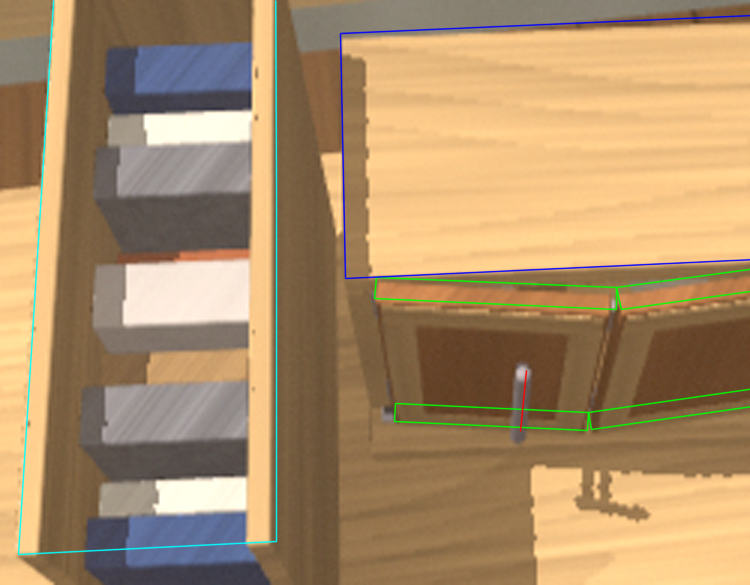

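View pics/o2.png

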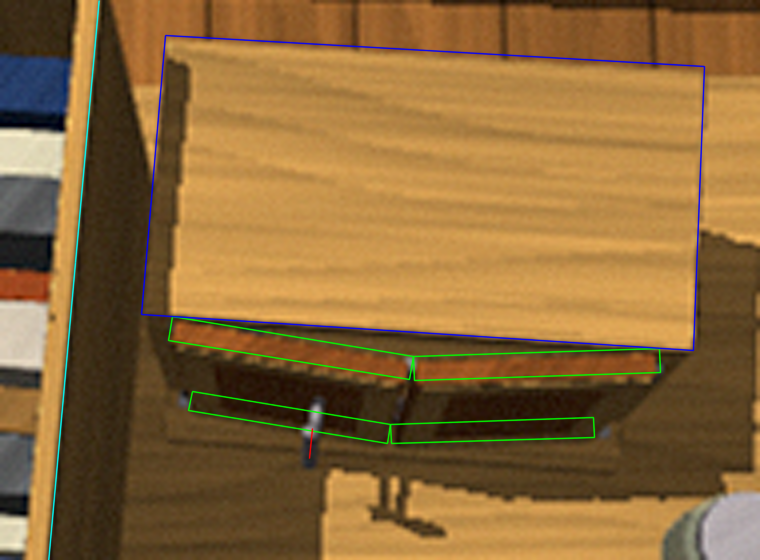

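The projected model fits both views within about 3 mm: yaw is about -0.078 and q about 0.1. The bar should stand near (0.645, -0.012). I'll move to a hover in front of it with the jaws along the door line.

```bash
python3 -m inch '[[2.3,3.0,0.6,0.15,6],[2.3,3.0,0.6,0.15,6],[2.3,3.0,0.6,0.15,6],[2.3,3.0,0.6,0.15,6],[2.3,3.0,0.6,0.15,6],[2.3,3.0,0.6,0.15,6],[2.3,3.0,0.6,0.15,6],[2.3,3.0,0.6,0.15,6]]' 40
```

```text
t: 0.95
ee_pos: [0.412, -0.254, 0.2988]
orientation: [1.0, 0.029, -0.003, -0.001]
ft_force: [-0.0, -1.0, -0.0]
opening: 0.0598
```

```bash
python3 -m inch '[[2.3,3.0,0,0.15,6],[2.3,3.0,0,0.15,6],[2.3,3.0,0,0.15,6],[2.3,3.0,0,0.15,6],[2.3,3.0,0,0.15,6],[2.3,3.0,0,0.15,6],[2.3,3.0,0,0.15,6],[1.5,2.0,0,0.15,6]]'
python3 -m inch '[[0,0,0,0.15,6],[0,0,0,0.10,6],[0,0,0,0,6],[0,0,0,0,6],[0,0,0,0,6],[0,0,0,0,6],[0,0,0,0,6],[0,0,0,0,6]]'
python3 - <<'E'
from h import *
snap('wrist','w1');snap('scene','s1');snap('top','t1');o=monitor.observe();print(o['ee_pos'],o['orientation'],o['q'])
E
```

```text
t: 1.75
ee_pos: [0.5939, -0.0114, 0.2983]
orientation: [0.808, 0.59, -0.003, 0.001]
ft_force: [0.1, -0.5, -0.3]
opening: 0.0598
t: 2.55
ee_pos: [0.5947, -0.0078, 0.2958]
orientation: [0.727, 0.687, -0.003, -0.001]
ft_force: [0.7, -0.3, -0.8]
opening: 0.0598
[ 0.5947473  -0.00766193  0.29573426] [ 7.26890114e-01  6.86745257e-01 -3.36279439e-03 -6.36763289e-04] [-0.13482437  0.39271618  0.01405038  1.19734525 -0.00443424 -0.07803144]
```

View pics/w1.png

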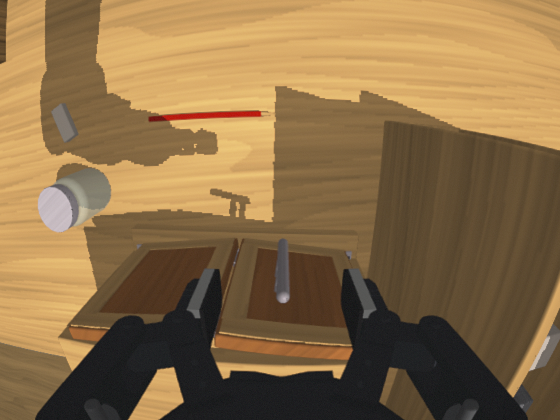

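View pics/t1.png

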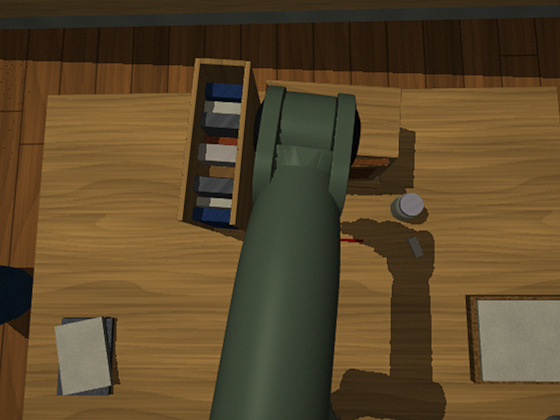

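The wrist view shows the bar's top end at (283,297), between the open fingers, and its foot at about (283,242). The pencil and jar are clear of the arm. I'll locate the tip and take a second view after a short move.

```bash
cat >> h.py <<'E'
def fray(im,u,v):
    R=cv2.Rodrigues(np.array(im['rvec'],float).ravel())[0];t=np.array(im['tvec'],float).ravel()
    a=np.array([(u-im['cx'])/im['fx'],(v-im['cy'])/im['fy']]);th=np.linalg.norm(a)
    d=np.r_[a/th*np.sin(th),np.cos(th)]
    return -R.T@t,R.T@d
def fatz(im,u,v,z):
    c,d=fray(im,u,v);return c+d*(z-c[2])/d[2]
def fproj(im,P):
    R=cv2.Rodrigues(np.array(im['rvec'],float).ravel())[0];t=np.array(im['tvec'],float).ravel()
    p=R@np.array(P)+t;r=np.hypot(*p[:2]);th=np.arctan2(r,p[2]);return np.array([im['cx']+im['fx']*th*p[0]/r,im['cy']+im['fy']*th*p[1]/r])
E
python3 - <<'E'
from h import *
w=dict(np.load('pics/w1.npz'))
print('handle tip',fatz(w,283,297,.21),'foot',fatz(w,282.5,242,.11))
print('model',jamb(.1,-.048,-.09,.21),fproj(w,jamb(.1,-.048,-.09,.21)))
for n,p in dict(fold=(217,341),pivot=(355,345),).items(): print(n,fatz(w,*p,.225))
print('cam',fray(w,283,297)[0])
E
python3 -m inch '[[0.8,0,0,0,6],[0.8,0,0,0,6],[0.8,0,0,0,6],[0,0,0,0,6],[0,0,0,0,6],[0,0,0,0,6],[0,0,0,0,6],[0,0,0,0,6]]'
python3 - <<'E'
from h import *
snap('wrist','w2');
E
```

```text
handle tip [ 0.64538126 -0.00879953  0.21      ] foot [ 0.64347711 -0.00906438  0.11      ]
model [ 0.6467318  -0.01250469  0.21      ] [278.1819767  298.69999537]
fold [ 0.67535457 -0.0614998   0.225     ]
pivot [0.68585927 0.04552334 0.225     ]
cam [ 0.5106389  -0.0018679   0.41660238]
t: 3.5
ee_pos: [0.6213, -0.0076, 0.2953]
orientation: [0.727, 0.687, -0.003, -0.001]
ft_force: [-0.0, 0.1, -0.3]
opening: 0.0599
```

View pics/w2.png

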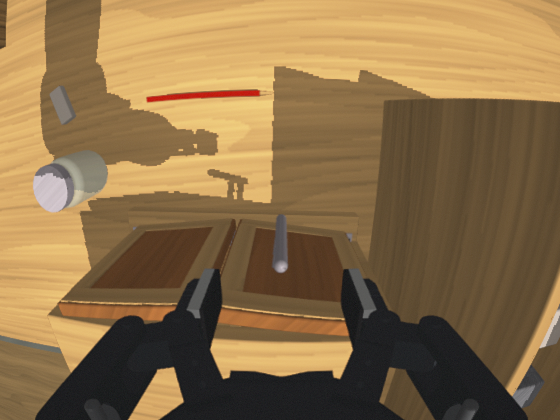

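The second wrist view has the bar's tip at (281,267). I'll triangulate it.

```bash
python3 - <<'E'
from h import *
w1=dict(np.load('pics/w1.npz'));w2=dict(np.load('pics/w2.npz'))
A=np.zeros((3,3));b=np.zeros(3)
for im,u,v in((w1,283,297),(w2,281,267)):
    c,d=fray(im,u,v);M=np.eye(3)-np.outer(d,d);A+=M;b+=M@c
print(np.linalg.solve(A,b),fatz(w2,281,267,.21), monitor.observe()['ee_pos'])
E
```

```text
[ 0.6483794  -0.00889287  0.20540084] [ 0.64595359 -0.00867748  0.21      ] [ 0.62128193 -0.00765193  0.29534846]
```

```bash
python3 -m inch '[[0.8,0,0,0,6],[0.8,-0.1,0,0,6],[0.8,0,0,0,6],[0,0,-2,0,6],[0,0,-2,0,6],[0,0,-2,0,6],[0,0,-1,0,6],[0,0,0,0,6]]'
python3 - <<'E'
from h import *
snap('wrist','w3');print(monitor.observe()['ee_pos'])
E
```

```text
t: 4.35
ee_pos: [0.6513, -0.0091, 0.2239]
orientation: [0.727, 0.687, -0.002, 0.001]
ft_force: [0.4, -0.5, 0.3]
opening: 0.0599
[ 0.65156734 -0.0091374   0.22465754]
```

View pics/w3.png

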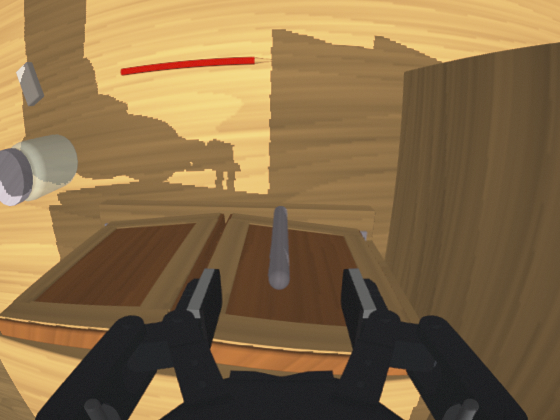

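The bar's tip, at (279,282), is centred between the fingers. I'll correct x by -5 mm, go down to z about 0.192 and close.

```bash
python3 -m inch '[[-0.5,0,-1,0,6],[0,0,-1.2,0,6],[0,0,-1.0,0,6],[0,0,0,0,6],[0,0,0,0,0.6],[0,0,0,0,0.6],[0,0,0,0,0.6],[0,0,0,0,0.6]]' 40
python3 -m inch '[[0,0,0,0,0.6],[0,0,0,0,0.6],[0,0,0,0,0.6],[0,0,0,0,0.6],[0,0,0,0,0.6],[0,0,0,0,0.6],[0,0,0,0,0.6],[0,0,0,0,0.6]]' 40
python3 - <<'E'
from h import *
snap('wrist','w4');o=monitor.observe();print(o['ee_pos'],o['ft_force'])
E
```

```text
t: 5.2
ee_pos: [0.6502, -0.01, 0.1961]
orientation: [0.727, 0.687, 0.0, 0.005]
ft_force: [-0.5, -2.5, -1.8]
opening: 0.009
t: 6.0
ee_pos: [0.6502, -0.0101, 0.1961]
orientation: [0.727, 0.686, 0.001, 0.004]
ft_force: [-0.4, -0.7, -0.9]
opening: 0.0091
[ 0.65014476 -0.01006376  0.19605588] [ 0.43655942 -1.10971749 -1.41930419]
```

View pics/w4.png

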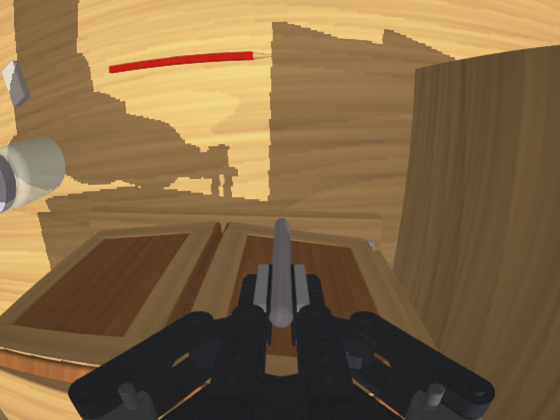

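The bar is gripped: it stands between the pads at about (281,300) with an opening of 9 mm. Next I'll work out the pull arc.

```bash
sed -i 's/^YAW=.*/YAW=-0.078; C0=np.array([0.700,-0.069])/' h.py; python3 - <<'E'
from h import *
p=jamb(.1,-.048,-.09);print(p)
for q in np.arange(.14,.86,.04):
    n=jamb(q,-.048,-.09); print(round(q,2),np.round((n-p)*100,2)[:2],np.round(n[:2],3)); p=n
E
```

```text
[ 0.6477318  -0.00950469  0.        ]
0.14 [-0.32  0.26] [ 0.645 -0.007]
0.18 [-0.3   0.27] [ 0.642 -0.004]
0.22 [-0.29  0.28] [ 0.639 -0.001]
0.26 [-0.28  0.29] [0.636 0.002]
0.3 [-0.27  0.31] [0.633 0.005]
0.34 [-0.26  0.32] [0.631 0.008]
0.38 [-0.24  0.33] [0.628 0.011]
0.42 [-0.23  0.34] [0.626 0.014]
0.46 [-0.22  0.35] [0.624 0.018]
0.5 [-0.2   0.35] [0.622 0.021]
0.54 [-0.19  0.36] [0.62  0.025]
0.58 [-0.17  0.37] [0.618 0.029]
0.62 [-0.16  0.38] [0.616 0.032]
0.66 [-0.14  0.38] [0.615 0.036]
0.7 [-0.13  0.39] [0.614 0.04 ]
0.74 [-0.11  0.39] [0.612 0.044]
0.78 [-0.1  0.4] [0.611 0.048]
0.82 [-0.08  0.4 ] [0.611 0.052]
```

```bash
python3 -m inch '[[-0.32,0.26,0,-0.04,0.6],[-0.3,0.27,0,-0.04,0.6],[-0.29,0.28,0,-0.04,0.6],[-0.28,0.29,0,-0.04,0.6],[-0.27,0.31,0,-0.04,0.6],[-0.26,0.32,0,-0.04,0.6],[0,0,0,0,0.6],[0,0,0,0,0.6]]' 40
```

```text
t: 6.85
ee_pos: [0.6333, 0.0059, 0.1961]
orientation: [0.807, 0.591, -0.0, 0.006]
ft_force: [-0.2, -1.4, -0.6]
opening: 0.0088
```

```bash
python3 -m inch '[[-0.24,0.33,0,-0.04,0.6],[-0.23,0.34,0,-0.04,0.6],[-0.22,0.35,0,-0.04,0.6],[-0.2,0.35,0,-0.04,0.6],[-0.19,0.36,0,-0.04,0.6],[-0.17,0.37,0,-0.04,0.6],[-0.16,0.38,0,-0.04,0.6],[0,0,0,0,0.6]]' 40
python3 - <<'E'
from h import *
snap('wrist','w5');snap('scene','s5');o=monitor.observe();print(o['ee_pos'],o['ft_force'])
E
```

```text
t: 7.65
ee_pos: [0.6191, 0.0288, 0.1961]
orientation: [0.883, 0.469, -0.002, 0.007]
ft_force: [-1.9, 1.9, 0.2]
opening: 0.0087
[0.61914679 0.02863805 0.19605709] [-1.93950649  1.04382209 -0.62264624]
```

View pics/w5.png

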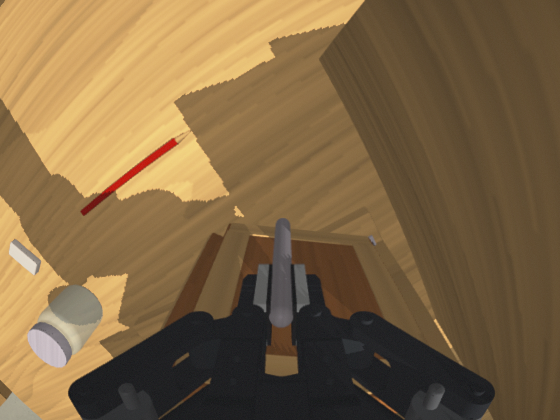

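View pics/s5.png

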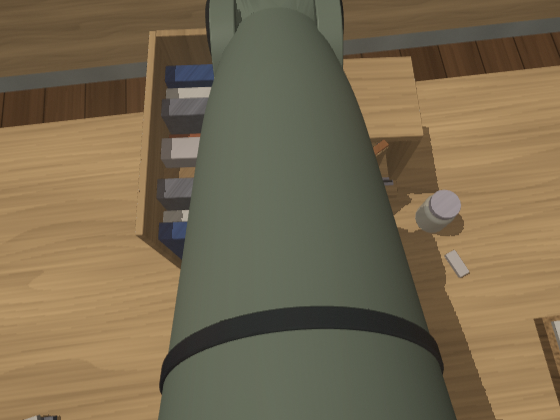

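The door is at about q 0.6 and the bar is still in the pads. The wrist camera is nearing the bookcase, so I'll take two more steps without turning and then check.

```bash
python3 -m inch '[[-0.16,0.38,0,0,0.6],[-0.14,0.38,0,0,0.6],[-0.13,0.38,0,0,0.6],[-0.12,0.38,0,0,0.6],[0,0,0,0,0.6],[0,0,0,0,0.6],[0,0,0,0,0.6],[0,0,0,0,0.6]]' 40
python3 - <<'E'
from h import *
w=snap('wrist','w6');o=monitor.observe();print(o['ee_pos'],o['ft_force'],fray(w,1,1)[0])
E
```

```text
t: 8.55
ee_pos: [0.6149, 0.0424, 0.1962]
orientation: [0.883, 0.469, -0.002, 0.009]
ft_force: [-0.0, -1.7, -0.9]
opening: 0.0088
[0.61492575 0.04239746 0.19613722] [-0.29919812 -2.05997283 -0.64977926] [0.54388125 0.09229917 0.31531794]
```

View pics/w6.png

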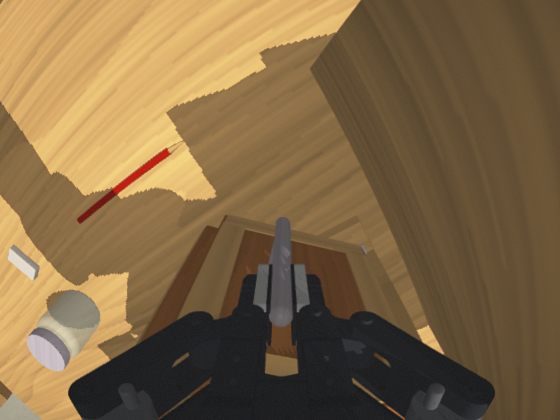

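The bar is still gripped and the door stands at about q 0.7. I'll open the jaws and rise straight up.

```bash
python3 -m inch '[[0,0,0,0,3.5],[0,0,0,0,3.5],[0,0,0,0,3.5],[0,0,0,0,3.5],[0,0,2,0,3.5],[0,0,3,0,3.5],[0,0,4,0,3.5],[0,0,1,0,3.5]]' 40
python3 -m inch '[[-2,-3,0,0.1,0],[-2,-3,0,0.1,0],[-2,-3,0,0.1,0],[-1,-4,0,0.1,0],[0,-4,0,0.1,0],[0,-3,0,0.1,0],[0,0,0,0,0],[0,0,0,0,0]]' 40
python3 - <<'E'
from h import *
for n in('wrist','scene','top'):snap(n,n+'7')
o=monitor.observe();print(o['ee_pos'],o['ft_force'],o['orientation'])
E
```

```text
t: 9.4
ee_pos: [0.6127, 0.0442, 0.2974]
orientation: [0.882, 0.47, -0.004, 0.007]
ft_force: [0.8, -0.4, 1.0]
opening: 0.035
t: 10.2
ee_pos: [0.5402, -0.1604, 0.2982]
orientation: [0.694, 0.72, 0.001, 0.008]
ft_force: [-1.3, 0.0, -0.0]
opening: -0.0003
[ 0.54047341 -0.15917268  0.29839275] [-0.50885514  0.04897259 -0.29153095] [0.69291355 0.72097275 0.00103921 0.00824804]
```

View pics/wrist7.png

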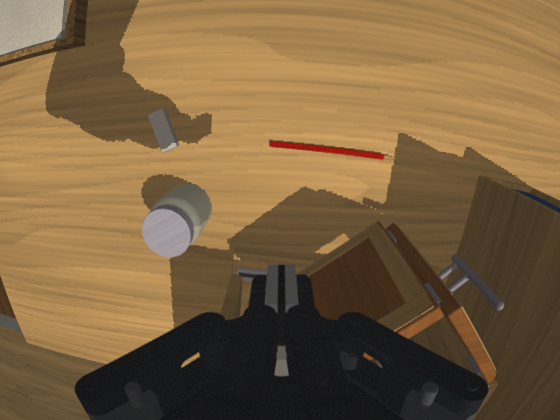

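View pics/top7.png

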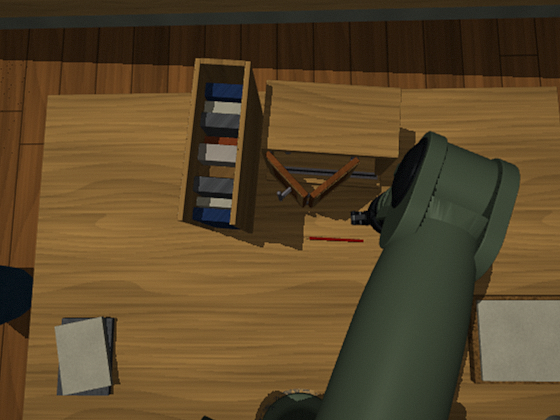

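The top view shows both panels folded, with the fold at about (308,206) and the lead panel's track end at about (357,160). I'll fit q with the overlay.

```bash
python3 - <<'E'
from h import *
t=dict(np.load('pics/top7.npz'))
over(t,.72,'o7',5,(255,120,400,225))
for q in(.72,.9,1.1,1.3,1.4,1.45):print(q,'fold',lead(q,-.014,0)[:2],'mid',lead(q,-.014,-.07)[:2],'end',lead(q,-.014,-.14)[:2])
print('book near side',cup(-.185,.184),cup(0,.184))
E
```

```text
0.72 fold [ 0.59946176 -0.03554845] mid [ 0.64137765 -0.09161143] end [ 0.68329354 -0.14767441]
0.9 fold [ 0.58526489 -0.01789633] mid [ 0.63654051 -0.06554936] end [ 0.68781612 -0.11320238]
1.1 fold [0.57426776 0.00504193] mid [ 0.63398847 -0.03147431] end [ 0.69370918 -0.06799056]
1.3 fold [0.56871807 0.03059277] mid [0.63450301 0.00666909] end [ 0.70028794 -0.01725459]
1.4 fold [0.56806395 0.04403255] mid [0.63590862 0.02679593] end [0.70375329 0.0095593 ]
1.45 fold [0.56827226 0.05086041] mid [0.63689361 0.03703614] end [0.70551496 0.02321188]
book near side [0.52989994 0.12885593 0.        ] [0.71433745 0.11444056 0.        ]
```

View pics/o7.png

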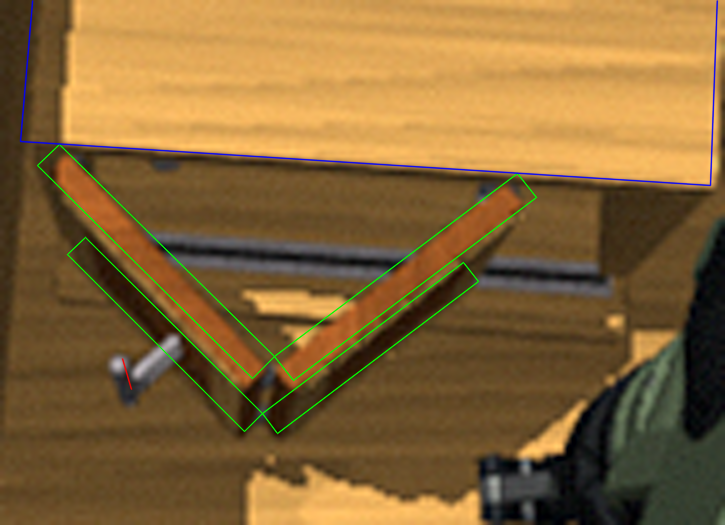

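The fit is good at q about 0.71 (within 3 mm). I'll lower the closed fingers in front of the lead panel and then sweep +y against its middle.

```bash
python3 -m inch '[[3,0,0,0,0],[3,0.9,0,0,0],[0,0,-3,0,0],[0,0,-3,0,0],[0,0,-3,0,0],[0,0,-1,0,0],[0,0,0,0,0],[0,0,0,0,0]]' 40
python3 - <<'E'
from h import *
snap('wrist','w8')
o=monitor.observe();print(o['ee_pos'],o['ft_force'])
E
```

```text
t: 11.15
ee_pos: [0.605, -0.1391, 0.1978]
orientation: [0.689, 0.725, 0.003, 0.01]
ft_force: [-0.2, 0.1, 1.1]
opening: 0.0002
[ 0.60521043 -0.1391894   0.19813759] [ 0.03013327  0.0470917  -0.21787523]
```

View pics/w8.png

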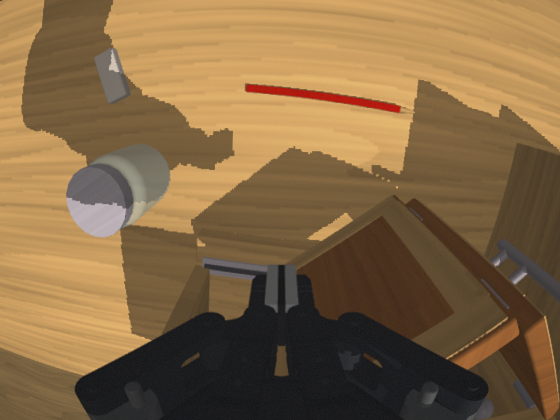

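The fingertips, at about (281,270), stand on the free side of the lead panel and clear of the jar. I'll start the sweep.

```bash
python3 -m inch '[[1.0,0.5,0,0,0],[1.0,0.8,0,0,0],[0.8,1,0,0,0],[0,1,0,0,0],[0,1,0,0,0],[0,1,0,0,0],[0,1,0,0,0],[0,0,0,0,0]]' 40
python3 - <<'E'
from h import *
snap('wrist','w9');snap('top','t9')
o=monitor.observe();print(o['ee_pos'],o['ft_force'])
E
```

```text
t: 12.0
ee_pos: [0.634, -0.0724, 0.2037]
orientation: [0.689, 0.725, -0.001, 0.011]
ft_force: [-0.3, -0.7, 0.9]
opening: -0.0002
[ 0.63439703 -0.07356868  0.20368135] [ 0.16363665  0.25810249 -0.3316092 ]
```

View pics/w9.png

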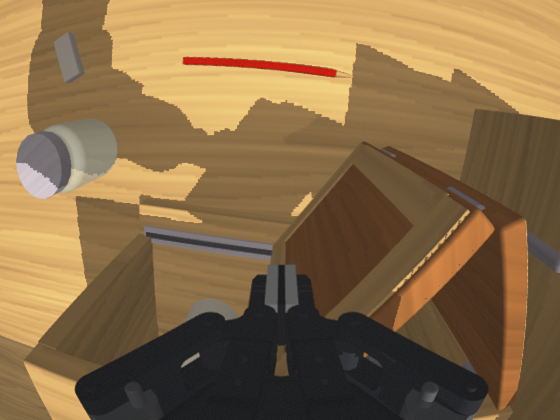

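The panel is folding steadily, with the fingers against its face at about (285,270). z has crept up 6 mm, so I'll correct that while I continue.

```bash
python3 -m inch '[[0,1,-0.4,0,0],[0,1,-0.4,0,0],[0,1,0,0,0],[0,1,0,0,0],[0,0.8,0,0,0],[0,0.8,-0.1,0,0],[0,0,0,0,0],[0,0,0,0,0]]' 40
python3 - <<'E'
from h import *
w=snap('wrist','w10')
o=monitor.observe();print(o['ee_pos'],o['ft_force'])
E
```

```text
t: 12.9
ee_pos: [0.6384, -0.016, 0.2039]
orientation: [0.69, 0.724, 0.002, 0.017]
ft_force: [-2.6, 0.1, 4.7]
opening: 0.0001
[ 0.63840395 -0.01592587  0.2039147 ] [-1.61859577  0.9055314   4.54744749]
```

View pics/w10.png

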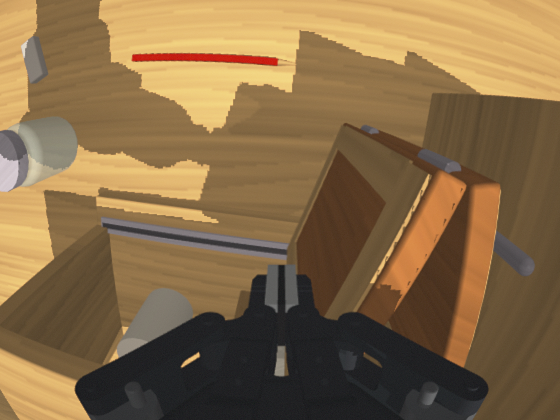

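The upward force of about 4.7 N and the z creep suggest a finger knuckle is riding on the panel's top edge. I'll back off, rise 1.3 cm so that only the fingertips touch the face, and then press on.

```bash
python3 -m inch '[[0,-1,0,0,0],[0,-0.5,0.7,0,0],[0,0,0.7,0,0],[-0.2,0.8,0,0,0],[0,0.8,0,0,0],[0,0.6,0,0,0],[0,0,0,0,0],[0,0,0,0,0]]' 40
python3 - <<'E'
from h import *
w=snap('wrist','w11')
o=monitor.observe();print(o['ee_pos'],o['ft_force'])
E
```

```text
t: 13.75
ee_pos: [0.6355, -0.008, 0.2166]
orientation: [0.69, 0.724, 0.002, 0.015]
ft_force: [0.2, -0.0, 0.3]
opening: -0.0002
[ 0.63550709 -0.00796915  0.21655202] [-0.01522237  0.05869704  0.66698019]
```

View pics/w11.png

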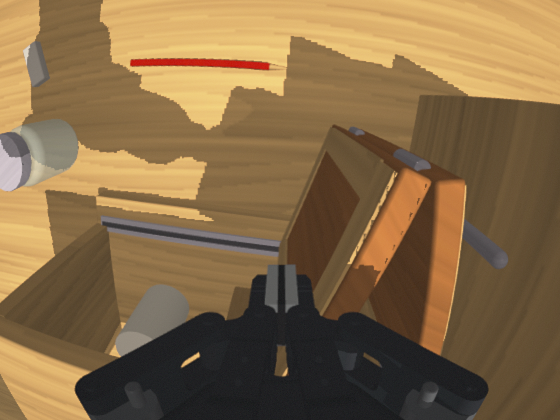

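There is no vertical force now and the panels are at about q 1.25. I'll press on over the catch.

```bash
python3 -m inch '[[0,0.6,-0.1,0,0],[0,0.6,0,0,0],[0,0.6,0,0,0],[0,0.6,0,0,0],[0,0.6,0,0,0],[0,0,0,0,0],[0,0,0,0,0],[0,0,0,0,0]]' 40
python3 - <<'E'
from h import *
w=snap('wrist','w12')
o=monitor.observe();print(o['ee_pos'],o['ft_force'])
E
```

```text
t: 14.6
ee_pos: [0.6362, 0.0105, 0.2157]
orientation: [0.694, 0.72, -0.009, 0.025]
ft_force: [0.5, 0.1, 0.1]
opening: 0.0001
[0.63619583 0.01054288 0.21562522] [ 0.00495725  0.45916524 -0.6457256 ]
```

View pics/w12.png

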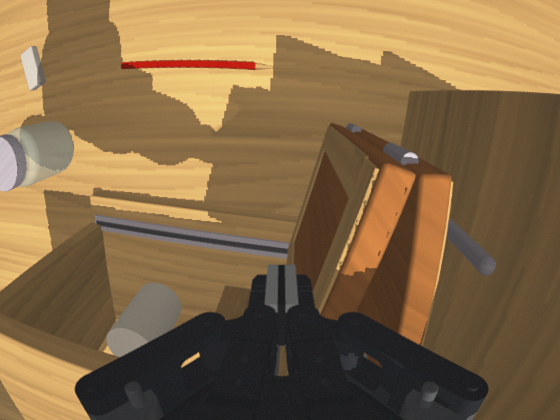

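```bash
python3 - <<'E'
from h import *
snap('scene','s12')
t=snap('top','t12')
for i in range(2):
    o=monitor.observe();print(o['ee_pos'],o['ft_force'],o['wrist_torque'],o['effort'],o['q'],sep='\n')
E
```

```text
[0.63620704 0.01040015 0.21566811]
[-0.92600192  0.5868502  -0.01831043]
[ 0.06202199 -0.00180502 -0.04967238]
[-5.09425707e-03 -5.30585682e+01  2.64025033e+01 -2.30437014e-01
 -1.45285651e-01  5.06955021e-04]
[-0.07903067  0.49295372 -0.03632755  1.01335028 -0.04619813 -0.11634041]
[0.63620704 0.01040015 0.21566811]
[-0.92600192  0.5868502  -0.01831043]
[ 0.06202199 -0.00180502 -0.04967238]
[-5.09425707e-03 -5.30585682e+01  2.64025033e+01 -2.30437014e-01
 -1.45285651e-01  5.06955021e-04]
[-0.07903067  0.49295372 -0.03632755  1.01335028 -0.04619813 -0.11634041]
```

View pics/t12.png

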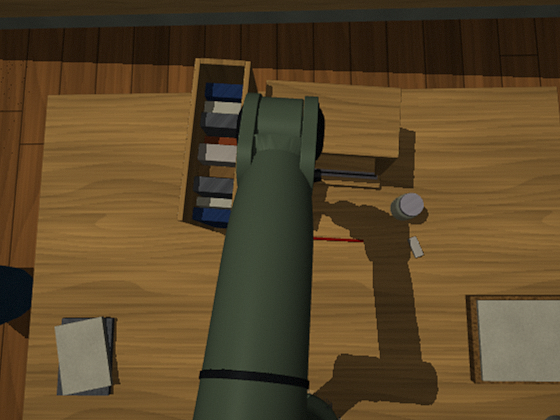

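View pics/s12.png

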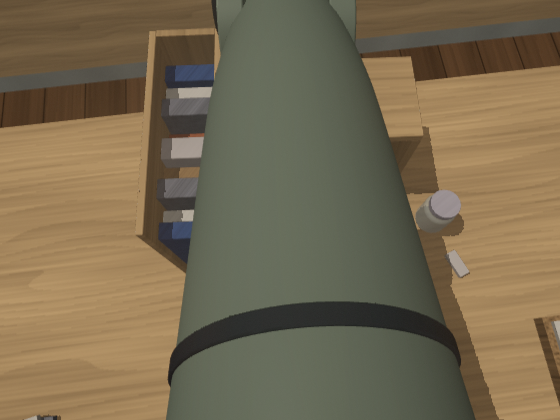

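Joint 1's effort is near zero, so nothing is blocking the arm. The small steps just under-travelled at the start of the catch. I'll press with larger steps.

```bash
python3 -m inch '[[0,0.8,0,0,0],[0,1,0,0,0],[0,1,0,0,0],[0,1,0,0,0],[0,0,0,0,0],[0,0,0,0,0],[0,0,0,0,0],[0,0,0,0,0]]' 40
python3 - <<'E'
from h import *
w=snap('wrist','w13')
o=monitor.observe();print(o['ee_pos'],o['ft_force'],o['effort'])
E
```

```text
t: 15.55
ee_pos: [0.6364, 0.0203, 0.2165]
orientation: [0.701, 0.711, -0.034, 0.048]
ft_force: [0.5, -3.3, -0.9]
opening: -0.0003
[0.63637903 0.02025529 0.21656695] [ 0.39683148 -3.8763566  -0.49818174] [ 1.83305025e+00 -5.36451530e+01  2.63244045e+01 -1.30224321e-02
  4.22996879e-01 -2.03697954e-02]
```

View pics/w13.png

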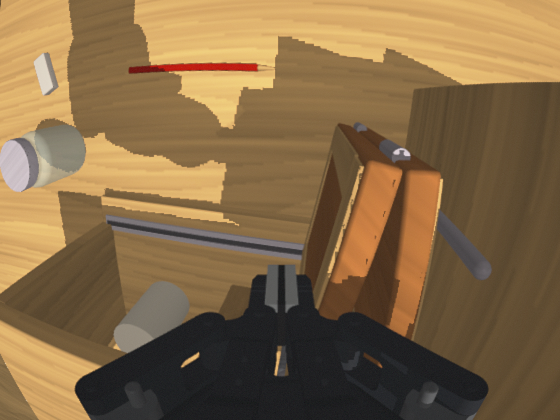

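The panels are almost parallel and the catch pushes back with about 3.9 N. The tool leans slightly (0.12 rad), which is still fine. I'll push on.

```bash
python3 -m inch '[[0,1,0,0,0],[0,1.2,0,0,0],[0,1.2,0,0,0],[0,0,0,0,0],[0,0,0,0,0],[0,0,0,0,0],[0,0,0,0,0],[0,0,0,0,0]]' 40
python3 - <<'E'
from h import *
w=snap('wrist','w14')
o=monitor.observe();print(o['ee_pos'],o['ft_force'],o['effort'])
E
```

```text
t: 16.4
ee_pos: [0.636, 0.0199, 0.2173]
orientation: [0.707, 0.7, -0.064, 0.075]
ft_force: [1.2, -4.5, -2.1]
opening: 0.0003
[0.63597299 0.0198982  0.21731773] [ 1.70509279 -3.23202224 -0.64985231] [ 2.49317005e+00 -5.46374416e+01  2.64820451e+01  1.24725569e-01
  3.64597198e-01 -2.98001594e-02]
```

View pics/w14.png

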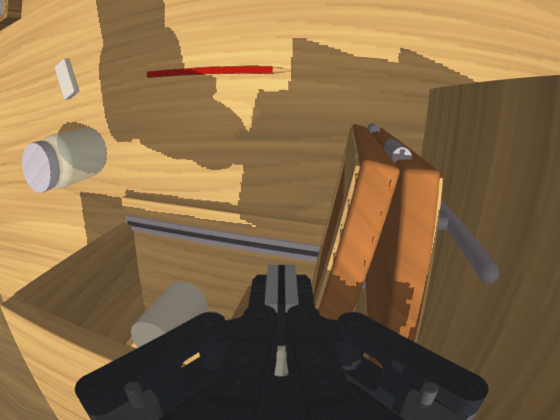

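TCP y stalled at 0.020, and the lean has grown to about 0.2 rad because each row re-bases on the measured pose. I'll back off, raise, and turn the tool nearly half a turn. The lean then points into the push, with the tips ahead, and pressing will straighten it.

```bash
python3 -m inch '[[0,-2,0,0,0],[-1,-2,1,-0.1,0],[-1,-1,2,-0.15,0],[0,0,1,-0.15,0],[0,0,0,-0.15,0],[0,0,0,-0.15,0],[0,0,0,-0.15,0],[0,0,0,-0.15,0]]' 40
python3 -m inch '[[0,0,0,-0.15,0],[0,0,0,-0.15,0],[0,0,0,-0.15,0],[0,0,0,-0.15,0],[0,0,0,-0.15,0],[0,0,0,-0.15,0],[0,0,0,-0.15,0],[0,0,0,-0.15,0]]' 40
python3 - <<'E'
from h import *
from scipy.spatial.transform import Rotation as R
o=monitor.observe();print(o['ee_pos'],o['ft_force'],o['q'],R.from_quat(o['orientation']).as_matrix().round(3),sep='\n')
snap('top','t15');snap('wrist','w15')
E
```

```text
t: 17.25
ee_pos: [0.6147, -0.0218, 0.2601]
orientation: [0.957, 0.275, -0.086, 0.031]
ft_force: [0.7, -0.4, -0.3]
opening: 0.0002
t: 18.05
ee_pos: [0.6165, -0.012, 0.2605]
orientation: [0.945, -0.313, -0.087, -0.029]
ft_force: [-0.6, 0.1, -0.5]
opening: 0.0003
[ 0.61647518 -0.01195301  0.26052745]
[-0.61418486  0.05574968 -0.50217802]
[-0.17672346  0.57202117  0.19633364  1.35945249  0.08181206  2.02676968]
[[ 0.789 -0.597 -0.146]
 [-0.587 -0.802  0.109]
 [-0.182 -0.    -0.983]]
```

View pics/w15.png

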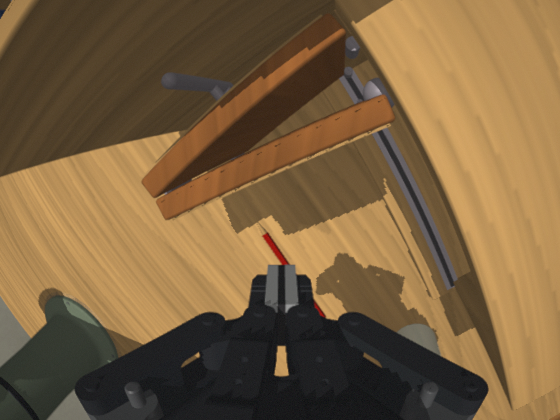

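A very useful view: the door stands at about q 1.36 with its track edge at (390,105), just before the catch ball at (373,92). I'll finish the turn, moving away in -y a little.

```bash
python3 -m inch '[[0,-1,0,-0.15,0],[0,-1,0,-0.15,0],[0.5,-1,0,-0.15,0],[0.5,0,0,-0.15,0],[0.5,0,0,-0.15,0],[0.5,0,0,-0.15,0],[0,0,0,0,0],[0,0,0,0,0]]' 40
python3 - <<'E'
from h import *
from scipy.spatial.transform import Rotation as R
o=monitor.observe();print(o['ee_pos'],o['ft_force'],o['q'],R.from_quat(o['orientation']).as_matrix().round(3),sep='\n')
snap('wrist','w16')
E
```

```text
t: 18.95
ee_pos: [0.6374, -0.0374, 0.2618]
orientation: [0.72, -0.687, -0.065, -0.067]
ft_force: [0.6, -0.1, 0.3]
opening: 0.0002
[ 0.63740328 -0.03743961  0.26182464]
[ 0.6383306  -0.08693105  0.33488806]
[-0.25413547  0.51459273  0.1067494   1.21311091  0.17998894  2.83603987]
[[ 0.047 -0.999 -0.003]
 [-0.982 -0.046  0.186]
 [-0.186 -0.006 -0.983]]
```

View pics/w16.png

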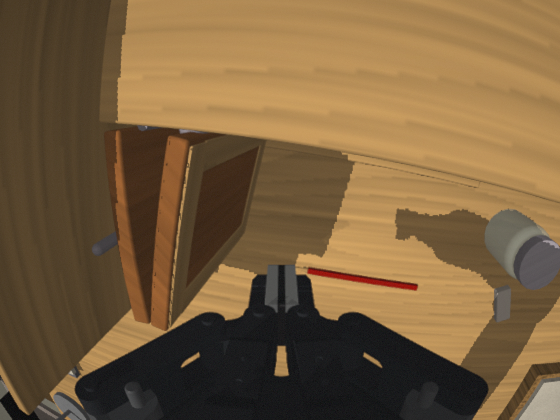

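The tips now lean toward +y (0.19 rad). I'll descend a little toward the track end of the panel and come to contact, then give firm presses.

```bash
python3 -m inch '[[0.8,0,-2,0,0],[0.7,0,-2,0,0],[0,0,-2,0,0],[0,0,0,0,0],[0,1,0,0,0],[0,1,0,0,0],[0,0.5,0,0,0],[0,0,0,0,0]]' 40
python3 - <<'E'
from h import *
o=monitor.observe();print(o['ee_pos'],o['ft_force'],o['orientation'])
E
python3 -m inch '[[0,1,0,0,0],[0,2,0,0,0],[0,2.5,0,0,0],[0,2.5,0,0,0],[0,0,0,0,0],[0,0,0,0,0],[0,0,0,0,0],[0,0,0,0,0]]' 40
python3 - <<'E'
from h import *
from scipy.spatial.transform import Rotation as R
o=monitor.observe();print(o['ee_pos'],o['ft_force'],o['q'],R.from_quat(o['orientation']).as_matrix().round(3)[:,2],sep='\n')
snap('wrist','w17')
E
```

```text
t: 19.8
ee_pos: [0.6543, -0.0079, 0.2042]
orientation: [0.727, -0.68, -0.064, -0.068]
ft_force: [0.6, 0.6, -1.1]
opening: -0.0004
[ 0.65428129 -0.0079449   0.2041839 ] [ 0.6049608   0.56377151 -1.0665515 ] [ 0.72699006 -0.68028341 -0.06415061 -0.06770997]
t: 20.6
ee_pos: [0.6555, 0.012, 0.2098]
orientation: [0.715, -0.698, -0.017, -0.02]
ft_force: [-0.0, 0.4, -1.4]
opening: -0.0005
[0.65554773 0.01199924 0.2097694 ]
[-0.03991474  0.38960827 -1.41119642]
[-0.11675975  0.5491691   0.04238307  1.0654888   0.0521733   3.00023813]
[ 0.005  0.052 -0.999]
```

View pics/w17.png

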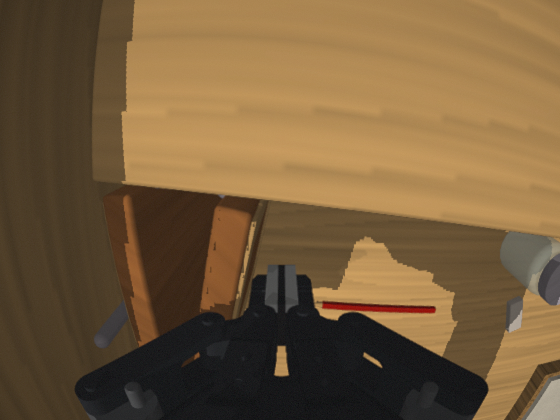

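Force is zero at y = 0.012. I'll back off and look.

```bash
python3 -m inch '[[0,-1,0,0,0],[-1,-2,1,0,0],[-1,-3,2,0,0],[0,-4,2,0,0],[0,-5,0,0,0],[0,-3,0,0,0],[0,0,0,0,0],[0,0,0,0,0]]' 40
python3 - <<'E'
from h import *
o=monitor.observe();print(o['ee_pos'],o['ft_force'],o['orientation'])
t=snap('top','t18');snap('wrist','w18')
over(t,1.36,'o18',5,(255,120,400,225));over(t,1.45,'o18b',5,(255,120,400,225))
a=cv2.imread('pics/o18.png');b=cv2.imread('pics/o18b.png');cv2.imwrite('pics/o18c.png',np.hstack([a[:,:390],b[:,:390]]))
E
```

```text
t: 21.45
ee_pos: [0.634, -0.1695, 0.2603]
orientation: [0.72, -0.694, -0.018, -0.02]
ft_force: [0.0, 0.4, -0.2]
opening: 0.0
[ 0.63395928 -0.16946811  0.26032164] [ 0.03697699  0.35036622 -0.20339273] [ 0.71975726 -0.69369825 -0.01774931 -0.02042498]
```

View pics/o18c.png

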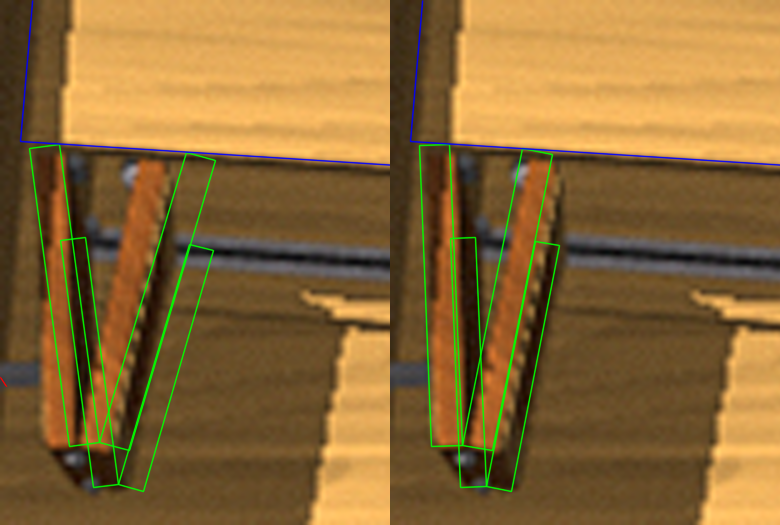

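View pics/w18.png

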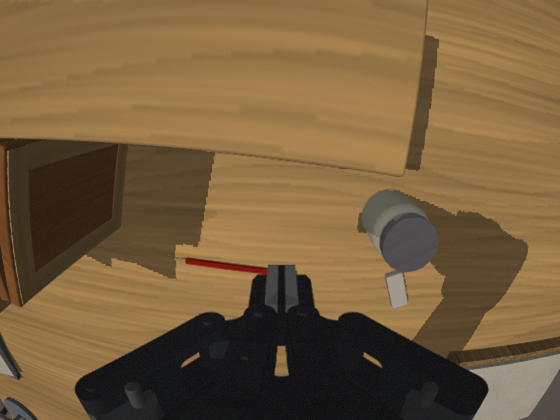

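The overlay lies close to q = 1.45. I'll check more precisely with an enlarged crop.

```bash
python3 - <<'E'
from h import *
t=dict(np.load('pics/top18.npz')) if 0 else dict(np.load('pics/t18.npz'))
a=t['color'][140:225,250:310]
cv2.imwrite('pics/c18.png',cv2.convertScaleAbs(cv2.resize(a,None,fx=7,fy=7,interpolation=2),alpha=2.2))
E
```

```text
(no output)
```

View pics/c18.png

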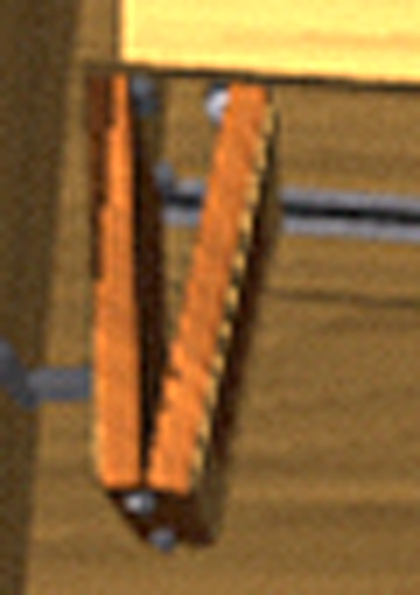

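The two panels are 0.226 rad apart, which gives q of about 1.45, and the gap at the track end is about 32 mm (34 mm expected at home). I'll let one second pass and check that it stays put and that the bystanders haven't moved.

```bash
python3 -m inch '[[0,0,1,0,0],[0,-1,0,0,0],[0,0,0,0,0],[0,0,0,0,0],[0,0,0,0,0],[0,0,0,0,0],[0,0,0,0,0],[0,0,0,0,0]]' 40
python3 - <<'E'
from h import *
t=snap('top','t19');snap('scene','s19')
t0=dict(np.load('pics/t18.npz'));z=dict(np.load('pics/top0.npz'))
f=lambda a,b,r:cv2.absdiff(a['color'],b['color'])[r[1]:r[3],r[0]:r[2]].max()
print('door diff',f(t,t0,(255,140,300,225)))
def red(im):
    b,g,r=[im['color'][225:255,295:375,i].astype(int) for i in range(3)]
    y,x=np.nonzero((r>60)&(g<r*.35));return x.min()+295,x.max()+295,y.mean()+225
print(red(z),red(t))
E
```

```text
t: 22.35
ee_pos: [0.6344, -0.1742, 0.2711]
orientation: [0.723, -0.691, -0.018, -0.02]
ft_force: [0.0, 0.1, -0.2]
opening: -0.0
door diff 10
(np.int64(310), np.int64(362), np.float64(239.224)) (np.int64(310), np.int64(362), np.float64(239.208))
```

View pics/s19.png

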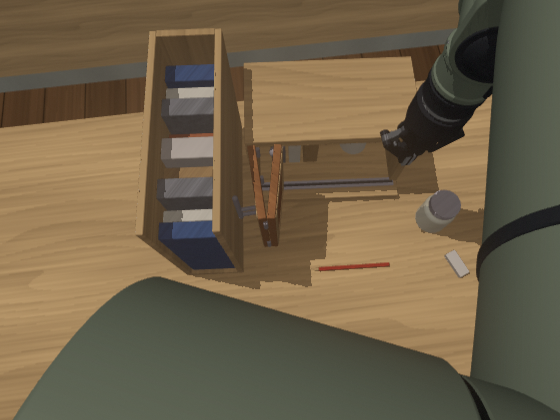

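The scene view shows the door folded home at (268,195) with the handle beside the bookcase. The jar (441,207), eraser (457,263) and pencil are where they began. I'll hand in the job.

```bash
python3 -c "
from station import workorder; print(workorder.finish_job())"
```

```text
the job is handed in; nothing more can be done
None
```

The cupboard door is folded fully home and held by its catch, and I handed the job in at about 22 s of the 51 s allowed.

**What I did:** I pulled the bar handle from about q = 0.1 to 0.7 rad with the fingers gripping it. I then let go and pressed the lead panel with closed fingertips until it went over the catch.

**What went wrong on the way:**
- A finger knuckle rode on the panel's top edge, pushing up with about 5 N, so I raised the tool.
- My first press stalled just before the catch because the tool had gradually leaned to about 0.2 rad. I turned it nearly half a turn so the lean pointed into the push, and the second press took the door home. The force was back near zero after that press, so I confirmed the result from the pictures.

**Last checks:**
- **Door:** In the top view the panels stand 0.226 rad apart, which gives q ≈ 1.45. The gap at the track end is about 32 mm, where 34 mm is expected at home. With the arm clear, the door looked the same in a second picture 0.9 s later.
- **Bystanders:** The jar and eraser show at the same pixels as at the start, judged by eye. The pencil, measured by image code, matches to well under a pixel.
- **Disagreement:** The projected door model was 3 to 5 mm off the picture, so I used the panel angles and gap to judge the end position.

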